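Start the bench timer against its stop

TASK

Start the timer for the test cards: slide the loose white bench timer back until its rear side sits flat and square against the rubber-faced stop bar on the desk, then, with the bar backing it up, push its green start button fully in and let go. Do not push the button in before the timer is at the bar, and leave the other things on the desk where they are.

Things in the scene. Friction and masses are not known exactly. Their poses are not given: they have to be found in the camera images.
- timer: Loose bench timer, a white plastic box about 0.3 kg lying on the desk, 80 deep (x) x 120 wide (y) x 42 high, dark display on top. Origin: centre of its underside. Its x axis points from its button side to its plain rear side, z up. The rear side is the plane x = +40 mm, the button side the plane x = -40 mm. At the start the rear side is 4 to 9 cm in front of the stop bar and up to 0.3 rad out of square with it. It slides on the desk under about 1 to 2.5 N.
- timer_back (a point): Centre of the timer's rear side, 20 mm above the desk (x = +40 mm in the timer's frame).
- button_front (a point): Centre of the outer face of the green start button, on the timer's button side, 22 mm above the desk. The button is a square block 30 wide x 20 high standing 15 mm out of the timer's side; as it is pressed this point moves with it along the timer's x axis.
- start_button (a joint): Travel of the start button in m: 0 = out (as at the start), 0.008 = fully in. It needs about 6 N, more than it takes to slide the free timer; but if an out-of-square timer is driven into the bar by its button, the button goes in before the timer has squared up, so push on the white side beside the button to seat it (45 mm of it is free on each side of the button). The button stays where it is left (no spring); fully in, it still stands 7 mm out of the timer's side.
- stop_bar: Stop bar screwed to the desk: aluminium angle with a black rubber face, 200 long (y) and 40 high, its foot with three screws on the far side. Origin: on the desk under the middle of its front face; x axis points horizontally away from the timer, square to the face, y along the bar. Its turn about the vertical differs from start to start (up to 0.25 rad from facing the robot squarely).
- stop_face (a point): Middle of the stop bar's front (rubber) face, 20 mm above the desk; same axes as the stop bar.
- test_card_a: Bystander: white plastic test card, 21x72x9, lying on the dark desk left of the timer; origin at its underside's centre.
- test_card_b: Bystander: white plastic test card, as above.
- test_card_c: Bystander: white plastic test card, as above.
- bottle_white: Bystander: small dropper bottle with a white cap, 28 across, 68 high, right of the timer; origin at its underside's centre.
- bottle_blue: Bystander: small dropper bottle with a blue cap, 28 across, 68 high, right of the timer; origin at its underside's centre.
- marker: Bystander: marker pen lying at the right, 121 long, 16 thick; origin at its underside's centre.
Mind the look-alikes: they are no part of the job. Leave any pink look-alike of the timer alone.

How it is judged:
By the outcome, as a careful person would: the job done as asked, in the order asked, and still so for the second after the job is handed in, with the robot touching nothing.
It also fails if it takes over 40 s, if anything falls off the work surface, if the arm or the gripper's body presses on something with over 40 N, if the wrist force passes 120 N, or if a joint passes its speed limit or range.

ROBOT

A 6-joint arm with a two-finger parallel gripper is mounted at the origin on a cart in front of the work surface, level with it; the furniture and walls round the work are solid. World frame = base frame: x ahead of the robot, y to its left, z up, the work surface at z = 0. Lengths are in m, angles in rad, forces in N, time in s.
With the tool pointing down it reaches from about 0.35 to 0.975 m from the base axis. Payload 4.9 kg.
Tool frame: the origin (TCP) lies on the front face of the gripper's body, between the roots of the fingers; the fingertips stand 73 mm ahead of it and the grasp point (between the pads) lies 54 mm ahead of it (tip_extent is the distance from the TCP to the fingertips, in m); y points along the fingers, x is the direction in which the jaws open and shut, and the axes are right-handed (so a half turn about y gives the same grasp; the last joint's range is limited). The gripper opens to 85 mm and grips with 20 to 120 N. Pads are 22 mm wide; open, the fingers measure 114 mm over their backs; the gripper's body (76 mm by 85 mm) begins 54 mm behind the grasp point. The pads swing forward as they close: fully open they stand 13 mm farther back than shut.
Start: joints at [1.168, 0.053, 1.613, -0, 1.476, -0.119], TCP at [0.175, 0.6, 0.304] pointing down, gripper open.
Joint ranges: [-3.01, 3.01], [-1.01, 2.22], [0.06, 2.58], [-1.02, 4.17], [0.09, 2.62], [-3.14, 3.14]. Speed limits (rad/s): [2.57, 2.57, 3.14, 3.14, 3.14, 3.14].

INTERFACE

Orientations are given as a unit quaternion [w, x, y, z].
In Python, from plant import state, grab_frame, camera_info, job_done, tip_extent gives the robot as it stands.
- The arm moves only by the tool carry_out, never from a script. Its argument "rows" is a list that holds one entry, the list of rows, each a list of 7 numbers: the turn, a rotation vector about the world's x, y, z as a fraction of full scale, then the shift along the world's x, y, z as a fraction of full scale, then the finger opening in mm, from 0 to 85.4. A call has 1 to 5 rows; each row shifts and turns the commanded pose from where the row before left it; what a row does not reach is not made up. Full scale, the value 1, is 40 mm for a shift and 4 degrees for a turn. A row lasts 1/10 s, in which the tool goes at most 50 mm and 8.59 degrees, less where a joint would pass 70% of its speed; a pose out of reach is approached as far as the arm can. A call with a number of a shift or a turn outside -1 to 1 is refused whole. A call with a gripper value outside its range is refused whole. The fingers move at their own pace and stop on an object; the grip force is fixed at half the most. Time passes only in rows, so rows that do not move let the fingers close. It gives the time, the measured TCP pose, the force and the opening at its end, in the units of the state.
- state(): the state, without advancing time (a new reading comes with each control period).
- grab_frame(name): name is "side" or "top"; returns the picture (480x640x3 uint8, blue, green, red); there is no depth.
- camera_info(name): a dict with "intrinsics" (3x3 intrinsics, pixels), "xyz" and "rotation" of the camera in the world. Camera axes: x right, y down, z forward; pixel columns grow to the right and rows downward; lengths in m; the calibration is good to about 2 mm. A picture is of the moment at which its call begins. camera_info takes no time and is no camera call.
- job_done(): hands the job in, once; it reports no verdict.
The state is a dict: "time": time; "joint_pos": joint angles; "joint_vel": joint speeds; "joint_efforts": joint torques, N m; "tool_pos": TCP position; "tool_rot": TCP orientation; "contact_force": force on the tool from outside, world axes, zero at the start; "ft_torque": the same for the moment, N m; "gripper_width": opening from 0.0 (shut) to 1.0 (fully open).
Only numpy, scipy, OpenCV 4.12 (cv2) and the standard library are available. Lean on these libraries where they do the work, as an engineer would, in place of code of your own. Each camera call takes 0.05 s, during which the arm holds its last target.

## Working session

There is one attempt and no reset: what is moved stays moved. The work goes in short steps, Python scripts to look and compute and a tool call to move; the robot and the scene stay as the last step left them, time stands still between calls to the robot, and variables do not carry over. Pictures are saved under pics/ and viewed, and the job is handed in when it is done.

Besides the shell and the picture viewer there is one more tool, called after "Request:" as name(argument=value, ...) on one line, values as JSON. carry_out: Moves the arm, as the interface text tells. Shift numbers are shares of 40 mm and turn numbers shares of 4 degrees, none past 1 either way. Its arguments: {"type":"object","properties":{"rows":{"type":"array"}},"required":["rows"]}

```bash
mkdir -p pics; python3 - <<'E'
from plant import *
import cv2
for n in("side","top"):
    cv2.imwrite(f"pics/{n}0.png",grab_frame(n)); c=camera_info(n); print(n,c)
print(state()); print(tip_extent() if callable(tip_extent) else tip_extent)
E
```

```text
side {'intrinsics': array([[510.39523357,   0.        , 319.18254599],
       [  0.        , 510.39523357, 240.75618011],
       [  0.        ,   0.        ,   1.        ]]), 'xyz': array([ 0.15186336, -0.79589529,  0.38596961]), 'rotation': array([-0.55115387,  0.80106898, -0.18840997,  0.13791155])}
top {'intrinsics': array([[491.31189298,   0.        , 313.66279696],
       [  0.        , 491.31189298, 234.84811556],
       [  0.        ,   0.        ,   1.        ]]), 'xyz': array([ 0.40984365, -0.00182017,  0.9318941 ]), 'rotation': array([-0.05409317,  0.70672053, -0.70171664,  0.07220654])}
{'time': 0.1, 'joint_pos': array([ 1.16800448e+00,  5.32778678e-02,  1.61414905e+00,  4.81365415e-06,
        1.47600053e+00, -1.19009475e-01]), 'joint_vel': array([ 0.0026792 , -0.00237539, -0.00426106, -0.00246615, -0.00199449,
        0.00036405]), 'joint_efforts': array([ 1.69858695e-04, -3.94905567e+01, -3.71361566e+01, -1.71165434e-04,
        4.01897763e-03, -1.59645123e-05]), 'tool_pos': array([0.17482841, 0.59960444, 0.30279845]), 'tool_rot': array([-0.56535941,  0.56600618,  0.42370473, -0.42482942]), 'contact_force': array([-0.19001343, -0.28663182, -0.15258768]), 'ft_torque': array([-0.01377125, -0.00410862,  0.00836   ]), 'gripper_width': 0.9999908154659137}
0.0726
```

View pics/top0.png

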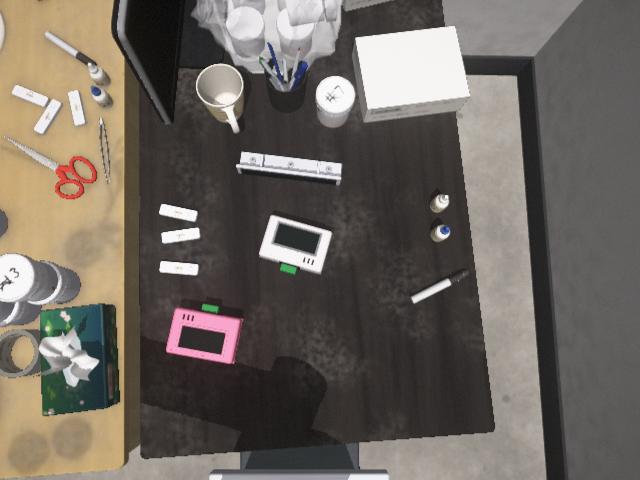

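View pics/side0.png

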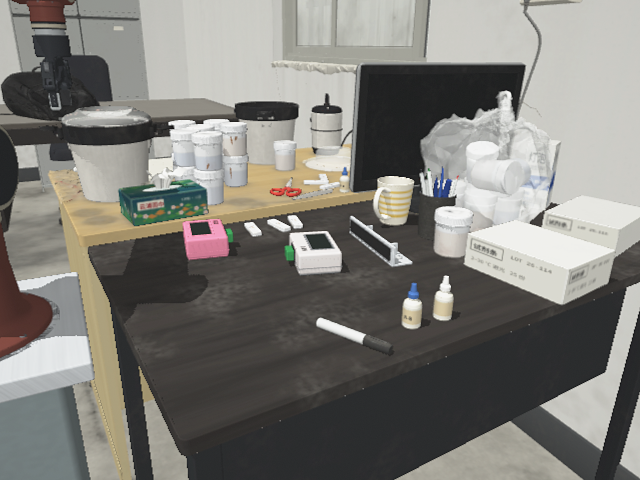

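The top picture shows the white timer at about (296,244), its green button at (288,268), and the stop bar at about (289,168). Candidates for the timer are the white box (296,244), the pink look-alike (205,335) and the white carton (410,72). I choose the white one with the dark display and green button, and check it in a crop.

```bash
cat > h.py <<'E'
import numpy as np, cv2
from scipy.spatial.transform import Rotation as R
from plant import *
def ray(n,uv):
    c=camera_info(n);K=c['intrinsics'];q=c['rotation'];M=R.from_quat([q[1],q[2],q[3],q[0]]).as_matrix()
    d=M@np.linalg.solve(K,[uv[0],uv[1],1]);return c['xyz'],d
def at(n,uv,z):
    o,d=ray(n,uv);return o+d*(z-o[2])/d[2]
def px(n,p):
    c=camera_info(n);K=c['intrinsics'];q=c['rotation'];M=R.from_quat([q[1],q[2],q[3],q[0]]).as_matrix()
    v=K@(M.T@(np.array(p)-c['xyz']));return v[:2]/v[2]
E
python3 - <<'E'
import cv2
im=cv2.imread('pics/top0.png')[140:290,220:360]
cv2.imwrite('pics/crop0.png',cv2.resize(im,None,fx=4,fy=4,interpolation=cv2.INTER_CUBIC))
im=cv2.imread('pics/side0.png')[200:290,270:420]
cv2.imwrite('pics/crops0.png',cv2.resize(im,None,fx=5,fy=5,interpolation=cv2.INTER_CUBIC))
E
```

```text
(no output)
```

View pics/crop0.png

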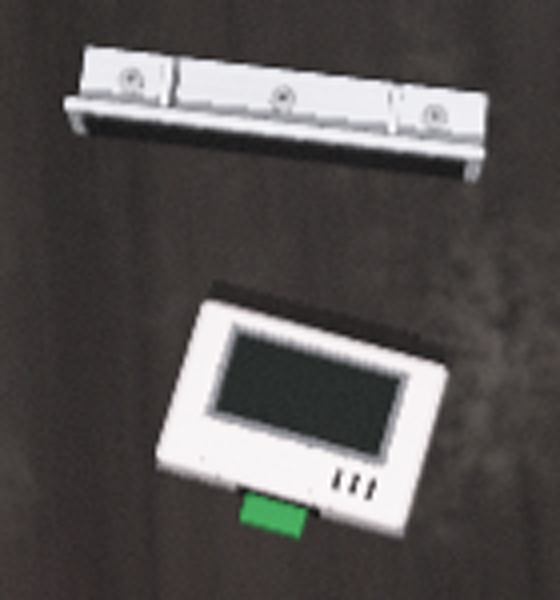

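View pics/crops0.png

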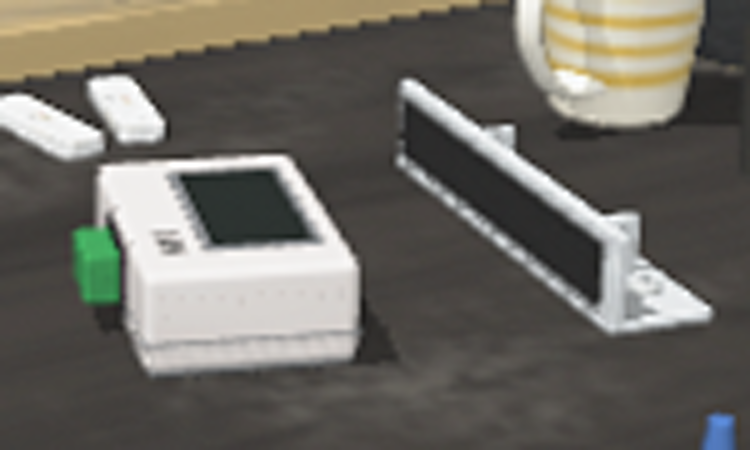

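```bash
python3 - <<'E'
from h import *
f=lambda u,v,z:at('top',(220+u/4,140+v/4),z)
P=dict(RL=f(207,300,.042),RR=f(447,366,.042),FR=f(404,525,.042),FL=f(158,458,.042),BL=f(68,109,.04),BR=f(484,159,.04),bb=f(85,131,0.0),bb2=f(465,178,0.0),btn=f(273,510,.032))
for k,v in P.items(): print(k,v.round(4))
d=lambda a,b:np.linalg.norm(P[a]-P[b]).round(4)
print(d('RL','RR'),d('FL','FR'),d('RL','FL'),d('RR','FR'),d('BL','BR'))
for a,b in(('RR','RL'),('FR','FL'),('BR','BL')):
    v=P[b]-P[a];print(a,b,np.arctan2(-v[0],v[1]))
for a,b in(('FL','RL'),('FR','RR')):
    v=P[b]-P[a];print(a,b,np.arctan2(v[1],v[0]))
E
```

```text
RL [0.6074 0.0534 0.042 ]
RR [ 0.5774 -0.0577  0.042 ]
FR [ 0.5037 -0.038   0.042 ]
FL [0.5335 0.0743 0.042 ]
BL [0.6993 0.1207 0.04  ]
BR [ 0.6773 -0.0755  0.04  ]
bb [0.7011 0.1176 0.    ]
bb2 [ 0.6795 -0.0694  0.    ]
btn [0.5112 0.0218 0.032 ]
0.1151 0.1161 0.0768 0.0763 0.1974
RR RL -0.2636362283342158
FR FL -0.25928547090927645
BR BL -0.11148600391309327
FL RL -0.27448995874677234
FR RR -0.26113366123313997
```

The crop confirms the choice: white box with a dark display, green button towards the robot. The measured sizes (115 x 77 mm top, 197 mm bar) roughly match the given ones. My plan is to straddle the button with open fingers, jaws parallel to the bar, and push both white areas at once. Then I shut the fingers and press the button.

```bash
python3 - <<'E'
from h import *
s=state();q=s['tool_rot'];M=R.from_quat([q[1],q[2],q[3],q[0]]).as_matrix();print(M.round(3))
yb=np.arctan2(M[1,1],M[0,1]);print('tool y yaw',yb,'tool x yaw',np.arctan2(M[1,0],M[0,0]))
b=-0.1115;xb=np.array([np.cos(b),np.sin(b)]);yv=np.array([-xb[1],xb[0]])
print('turn needed deg',[np.degrees((b+k*np.pi-yb+np.pi)%(2*np.pi)-np.pi) for k in(0,1)])
mid=np.array([.688,.0226]);t=mid-.235*xb-.023*yv;print(t, t-s['tool_pos'][:2])
E
```

```text
[[ 0.28  -0.001 -0.96 ]
 [ 0.96  -0.002  0.28 ]
 [-0.002 -1.     0.   ]]
tool y yaw -1.9761999323272306 tool x yaw 1.2870136957185467
turn needed deg [np.float64(106.83943618068052), np.float64(-73.16056381931948)]
[0.45190009 0.02589106] [ 0.27707168 -0.57371338]
```

Request:
carry_out(rows=[[[0, 0, 0.165, 0.462, -0.956, 0, 70], [0, 0, 0.165, 0.462, -0.956, 0, 70], [0, 0, 0.165, 0.462, -0.956, 0, 70], [0, 0, 0.165, 0.462, -0.956, 0, 70], [0, 0, 0.165, 0.462, -0.956, 0, 70]]])

```text
time: 0.6
tool_pos: [0.2676, 0.4071, 0.3033]
tool_rot: [-0.553, 0.553, 0.44, -0.441]
contact_force: [0.9, 0.7, 0.2]
gripper_width: 0.82
```

Request:
carry_out(rows=[[[0, 0, 0.165, 0.462, -0.956, 0, 70], [0, 0, 0.165, 0.462, -0.956, 0, 70], [0, 0, 0.165, 0.462, -0.956, 0, 70], [0, 0, 0.165, 0.462, -0.956, 0, 70], [0, 0, 0.165, 0.462, -0.956, 0, 70]]])

```text
time: 1.1
tool_pos: [0.3599, 0.2159, 0.3036]
tool_rot: [-0.54, 0.54, 0.456, -0.456]
contact_force: [0.3, 1.2, 0.3]
gripper_width: 0.826
```

Request:
carry_out(rows=[[[0, 0, 0.165, 0.462, -0.956, 0, 70], [0, 0, 0.165, 0.462, -0.956, 0, 70], [0, 0, 0.165, 0.462, -0.956, 0, 70], [0, 0, 0.165, 0.462, -0.956, 0, 70], [0, 0, 0.165, 0.462, -0.956, 0, 70]]])

```text
time: 1.6
tool_pos: [0.4524, 0.0246, 0.3036]
tool_rot: [0.527, -0.527, -0.472, 0.471]
contact_force: [0.1, 0.1, 0.4]
gripper_width: 0.82
```

Request:
carry_out(rows=[[[0, 0, 0, 0, 0, -0.8, 70], [0, 0, 0, 0, 0, -1, 70], [0, 0, 0, 0, 0, -1, 70], [0, 0, 0, 0, 0, -0.8, 70], [0, 0, 0, 0, 0, 0, 70]]])

```text
time: 2.1
tool_pos: [0.4484, 0.0267, 0.1543]
tool_rot: [0.53, -0.524, -0.469, 0.474]
contact_force: [-1.5, -0.6, 0.1]
gripper_width: 0.82
```

```bash
python3 - <<'E'
from h import *
for n in("side","top"):
    im=grab_frame(n);cv2.imwrite(f"pics/{n}1.png",im)
    c=im[140:330,200:400] if n=='top' else im[150:300,200:430]
    cv2.imwrite(f"pics/{n}1c.png",cv2.resize(c,None,fx=3,fy=3,interpolation=cv2.INTER_CUBIC))
s=state();print(s['time'],s['tool_pos'],s['tool_rot'],s['gripper_width'],s['contact_force'])
E
```

```text
2.2 [0.45198757 0.02642351 0.15992386] [ 0.52727481 -0.52662566 -0.47122187  0.47180148] 0.8159419201633046 [-0.09313183 -0.50110602  0.72693353]
```

View pics/side1c.png

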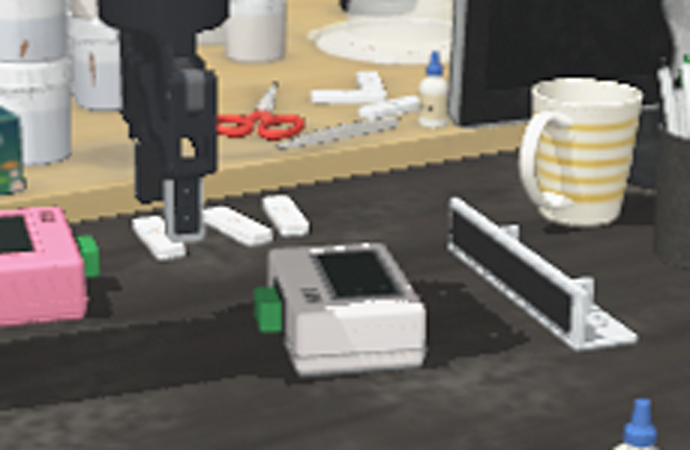

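View pics/top1c.png

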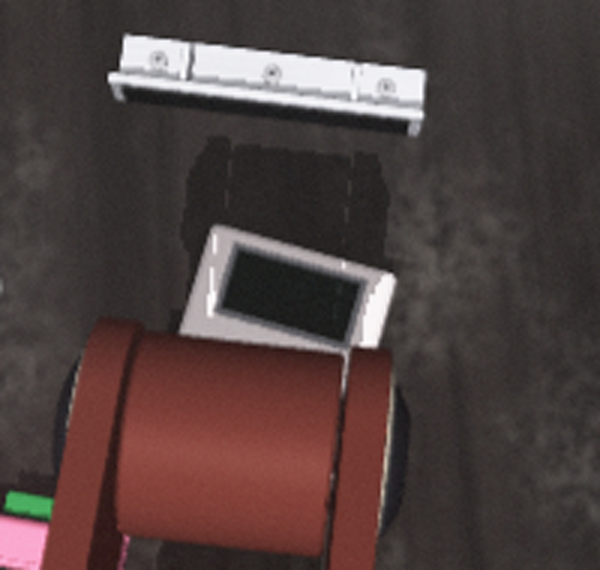

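The side crop shows the open fingertips at about (262,230), above and in front of the timer and clear of the button at (290,253). The top crop shows the hand squared behind the timer. Next I check the tip height.

```bash
python3 - <<'E'
from h import *
for e in(.06,.073,.086):
    print(e,px('side',[.4475,-.016,.16-e]))
E
```

```text
0.06 [264.21116723 224.66455974]
0.073 [264.39877217 231.79195182]
0.086 [264.58442465 238.84516692]
```

Request:
carry_out(rows=[[[0, 0, 0, 0, 0, -0.6, 70], [0, 0, 0, 0, 0, -0.6, 70], [0, 0, 0, 0, 0, -0.55, 70], [0, 0, 0, 0, 0, 0, 70], [0, 0, 0, 0, 0, 0, 70]]])

```text
time: 2.7
tool_pos: [0.4536, 0.0263, 0.0921]
tool_rot: [-0.526, 0.528, 0.472, -0.471]
contact_force: [0.5, -0.2, -0.1]
gripper_width: 0.819
```

Request:
carry_out(rows=[[[0, 0, 0, 0.248, -0.028, 0, 70], [0, 0, 0, 0.248, -0.028, 0, 70], [0, 0, 0, 0.248, -0.028, 0, 70], [0, 0, 0, 0.248, -0.028, 0, 70], [0, 0, 0, 0, 0, 0, 70]]])

```text
time: 3.2
tool_pos: [0.4937, 0.0216, 0.0906]
tool_rot: [-0.527, 0.527, 0.472, -0.471]
contact_force: [-0.9, -0.6, -0.1]
gripper_width: 0.82
```

```bash
python3 - <<'E'
from h import *
for n in("side","top"):
    im=grab_frame(n)
    c=im[140:330,200:400] if n=='top' else im[150:300,200:430]
    cv2.imwrite(f"pics/{n}2c.png",cv2.resize(c,None,fx=3,fy=3,interpolation=cv2.INTER_CUBIC))
s=state();print(s['time'],s['tool_pos'],s['tool_rot'],s['gripper_width'],s['contact_force'])
E
```

```text
3.3 [0.49203376 0.02187411 0.08975467] [ 0.52714251 -0.52679105 -0.47131537  0.47167126] 0.8191779423109484 [ 0.62194324 -0.56017849  0.43609696]
```

View pics/side2c.png

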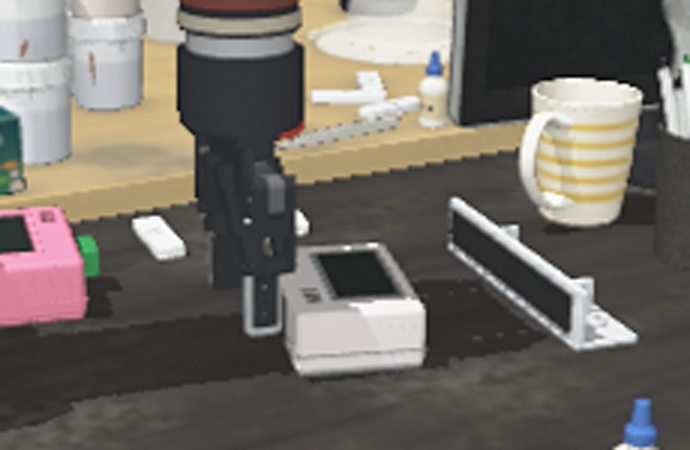

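The side crop shows the near fingertip at about (287,258), just in front of the timer's white side and straddling the button, with the linkage above the timer's top. Now I push.

Request:
carry_out(rows=[[[0, 0, 0, 0.248, -0.028, 0, 70], [0, 0, 0, 0.248, -0.028, 0, 70], [0, 0, 0, 0.248, -0.028, 0, 70], [0, 0, 0, 0.248, -0.028, 0, 70], [0, 0, 0, 0, 0, 0, 70]]])

```text
time: 3.8
tool_pos: [0.5333, 0.0172, 0.0903]
tool_rot: [-0.527, 0.527, 0.472, -0.471]
contact_force: [-0.2, -0.5, 0.2]
gripper_width: 0.818
```

```bash
python3 - <<'E'
from h import *
for n in("side","top"):
    im=grab_frame(n)
    c=im[140:330,200:400] if n=='top' else im[150:300,200:430]
    cv2.imwrite(f"pics/{n}3c.png",cv2.resize(c,None,fx=3,fy=3,interpolation=cv2.INTER_CUBIC))
s=state();print(s['time'],s['tool_pos'],s['tool_rot'],s['gripper_width'],s['contact_force'])
E
```

```text
3.9 [0.53210522 0.0173559  0.09004707] [-0.52684679  0.52710069  0.47161743 -0.47135371] 0.8164525214775881 [-0.87944941 -0.22514433  0.08423396]
```

View pics/side3c.png

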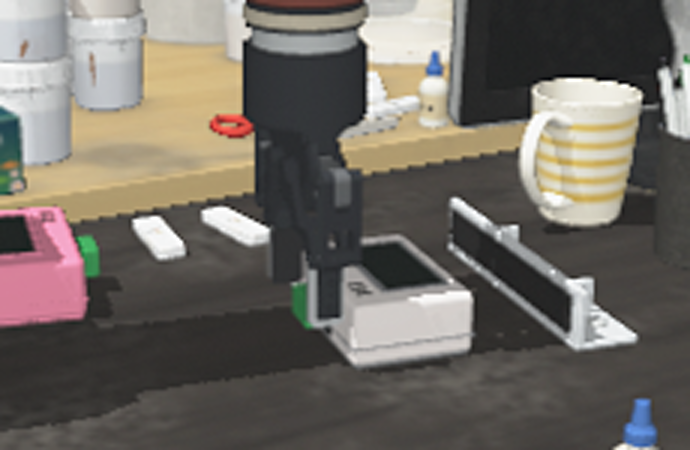

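View pics/top3c.png

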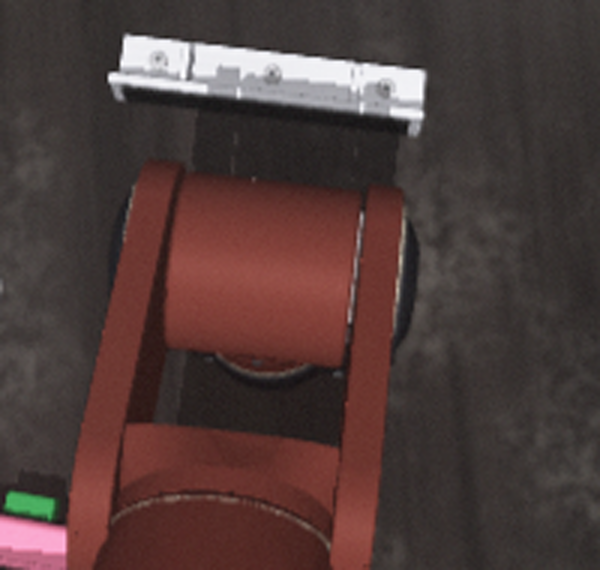

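The side crop shows the timer moving ahead of the fingers, the green button still out at about (300,252) between them. Roughly 64 mm remain.

Request:
carry_out(rows=[[[0, 0, 0, 0.248, -0.028, 0, 70], [0, 0, 0, 0.248, -0.028, 0, 70], [0, 0, 0, 0.248, -0.028, 0, 70], [0, 0, 0, 0.248, -0.028, 0, 70], [0, 0, 0, 0.248, -0.028, 0, 70]]])

```text
time: 4.4
tool_pos: [0.5821, 0.0117, 0.0898]
tool_rot: [0.527, -0.527, -0.471, 0.472]
contact_force: [-0.1, 0.5, -1.6]
gripper_width: 0.82
```

Request:
carry_out(rows=[[[0, 0, 0, 0.075, -0.008, 0, 70], [0, 0, 0, 0.075, -0.008, 0, 70], [0, 0, 0, 0, 0, 0, 70]]])

```text
time: 4.7
tool_pos: [0.5877, 0.0111, 0.0901]
tool_rot: [-0.527, 0.527, 0.472, -0.471]
contact_force: [-0.7, 0.3, -0.3]
gripper_width: 0.82
```

```bash
python3 - <<'E'
from h import *
for n in("side",):
    im=grab_frame(n)
    c=im[150:300,250:430]
    cv2.imwrite(f"pics/{n}4c.png",cv2.resize(c,None,fx=4,fy=4,interpolation=cv2.INTER_CUBIC))
s=state();print(s['time'],s['tool_pos'],s['tool_rot'],s['gripper_width'],s['contact_force'])
E
```

```text
4.75 [0.5875909  0.01115037 0.09010773] [-0.52659888  0.52733634  0.47183883 -0.47114555] 0.8213738985044704 [ 0.71083702 -0.45680117  0.37286493]
```

View pics/side4c.png

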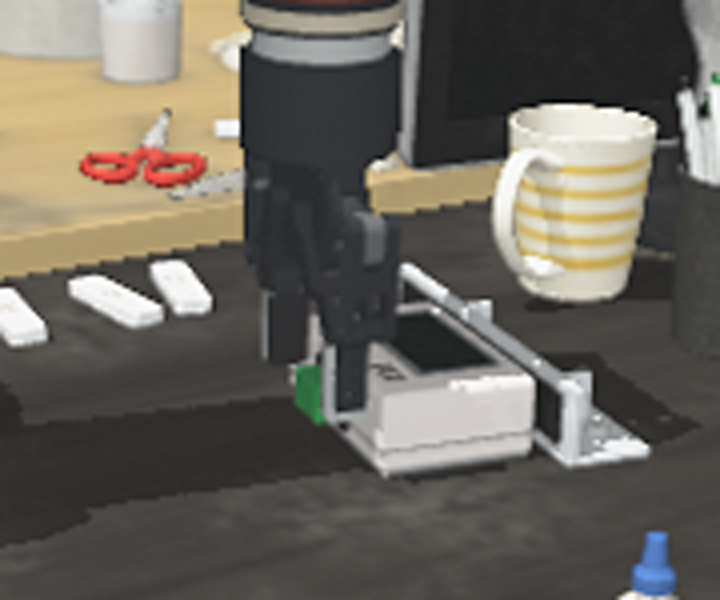

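Timer nearly at the bar, with the button still out (about (328,248)) between the fingers. I creep on until the force rises.

Request:
carry_out(rows=[[[0, 0, 0, 0.05, -0.0055, 0, 70], [0, 0, 0, 0.05, -0.0055, 0, 70], [0, 0, 0, 0, 0, 0, 70]]])

```text
time: 5.05
tool_pos: [0.5913, 0.0108, 0.0899]
tool_rot: [-0.527, 0.527, 0.472, -0.471]
contact_force: [-1.3, 0.4, 1.8]
gripper_width: 0.816
```

Request:
carry_out(rows=[[[0, 0, 0, 0.05, -0.0055, 0, 70], [0, 0, 0, 0, 0, 0, 70]]])

```text
time: 5.25
tool_pos: [0.5934, 0.0105, 0.0899]
tool_rot: [-0.527, 0.527, 0.472, -0.471]
contact_force: [-0.9, 0.5, 0.2]
gripper_width: 0.82
```

Request:
carry_out(rows=[[[0, 0, 0, 0.05, -0.0055, 0, 70], [0, 0, 0, 0, 0, 0, 70]]])

```text
time: 5.45
tool_pos: [0.5944, 0.0104, 0.0898]
tool_rot: [0.528, -0.526, -0.471, 0.472]
contact_force: [-6.5, 1.0, 4.4]
gripper_width: 0.82
```

Request:
carry_out(rows=[[[0, 0, 0, 0.03, -0.0033, 0, 70], [0, 0, 0, 0, 0, 0, 70]]])

```text
time: 5.65
tool_pos: [0.5946, 0.0104, 0.0898]
tool_rot: [0.529, -0.525, -0.47, 0.473]
contact_force: [-11.0, 1.2, 8.8]
gripper_width: 0.818
```

```bash
python3 - <<'E'
from h import *
im=grab_frame("side")
c=im[150:300,250:430]
cv2.imwrite("pics/side5c.png",cv2.resize(c,None,fx=4,fy=4,interpolation=cv2.INTER_CUBIC))
s=state();print(s)
E
```

```text
{'time': 5.7, 'joint_pos': array([-1.07490395e-01,  2.09535621e-01,  1.82498236e+00, -1.30206356e-04,
        1.11327916e+00, -1.56715975e+00]), 'joint_vel': array([-0.00162201, -0.00247295,  0.00158135,  0.00013509, -0.0037542 ,
        0.00026111]), 'joint_efforts': array([ -0.62461149, -37.37039208, -33.58653903,   0.04608417,
        -2.73392268,  -0.10618071]), 'tool_pos': array([0.59464828, 0.01044013, 0.08978812]), 'tool_rot': array([ 0.52858157, -0.52537771, -0.46997475,  0.47297306]), 'contact_force': array([-11.5356665 ,   1.13498279,   8.8289884 ]), 'ft_torque': array([ 0.05219301,  1.56278635, -0.13134736]), 'gripper_width': 0.821441572907902}
```

View pics/side5c.png

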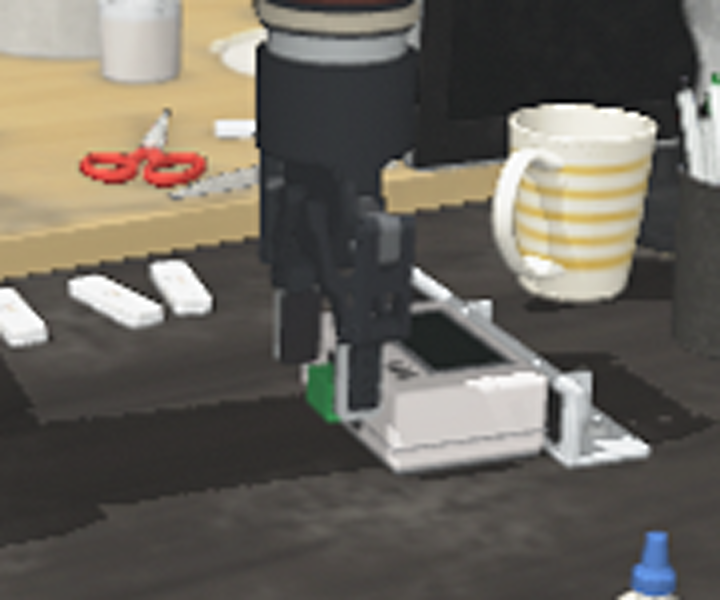

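Request:
carry_out(rows=[[[0, 0, 0, 0.03, -0.0033, 0, 70], [0, 0, 0, 0, 0, 0, 70]]])

```text
time: 5.9
tool_pos: [0.5949, 0.0104, 0.0898]
tool_rot: [0.529, -0.524, -0.469, 0.474]
contact_force: [-15.5, 1.0, 12.1]
gripper_width: 0.82
```

Request:
carry_out(rows=[[[0, 0, 0, -0.1, 0.011, 0, 70], [0, 0, 0, -0.25, 0.028, 0, 70], [0, 0, 0, -0.5, 0.056, 0, 70], [0, 0, 0, -1, 0.111, 0, 70], [0, 0, 0, 0, 0, 0, 0]]])

```text
time: 6.4
tool_pos: [0.5176, 0.0192, 0.0868]
tool_rot: [0.529, -0.525, -0.47, 0.473]
contact_force: [-0.2, -0.0, -0.8]
gripper_width: 0.664
```

Request:
carry_out(rows=[[[0, 0, 0, -0.5, 0.055, 0.9, 0], [0, 0, 0, -1, 0.111, 0.9, 0], [0, 0, 0, -1, 0.111, 0.9, 0], [0, 0, 0, 0, 0, 0, 0], [0, 0, 0, 0, 0, 0, 0]]])

```text
time: 6.9
tool_pos: [0.4303, 0.0286, 0.1945]
tool_rot: [-0.525, 0.529, 0.473, -0.47]
contact_force: [-0.5, 0.3, -0.7]
gripper_width: -0.002
```

```bash
python3 - <<'E'
from h import *
for n in("side","top"):
    im=grab_frame(n);cv2.imwrite(f"pics/{n}6.png",im)
    c=im[140:290,220:370] if n=='top' else im[150:300,230:430]
    cv2.imwrite(f"pics/{n}6c.png",cv2.resize(c,None,fx=4,fy=4,interpolation=cv2.INTER_CUBIC))
s=state();print(s['time'],s['tool_pos'],s['tool_rot'],s['gripper_width'],s['contact_force'])
E
```

```text
7.0 [0.42961718 0.02858428 0.1915863 ] [ 0.52729483 -0.52674087 -0.4711592   0.47171307] -0.0020754685550756365 [0.18049185 0.27660906 0.45850041]
```

View pics/side6c.png

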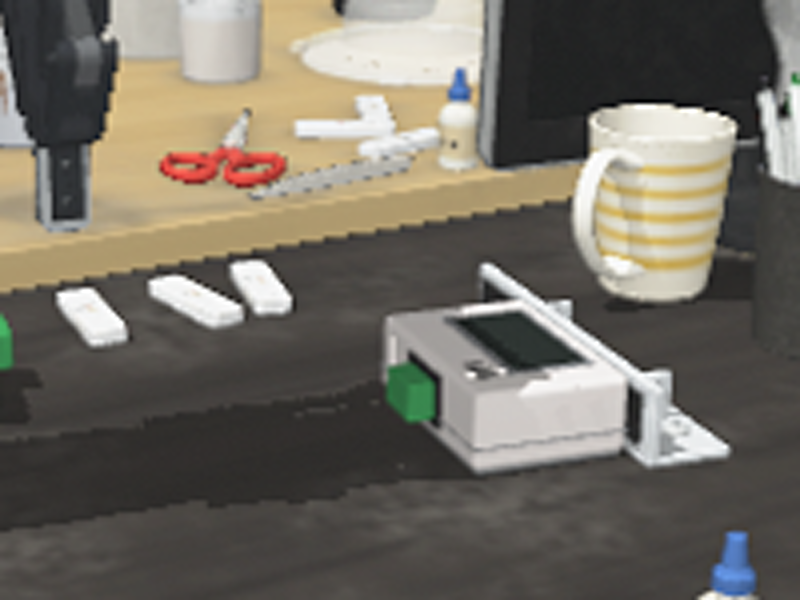

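View pics/top6c.png

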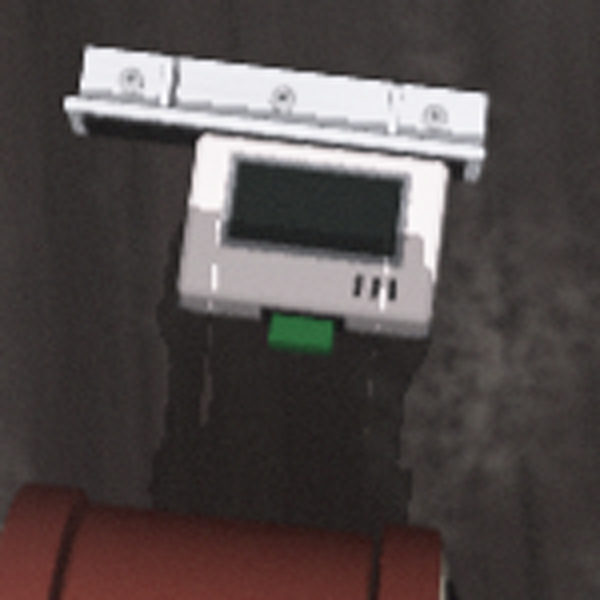

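The timer now sits at the bar with the button out: top crop button front edge is about (301,350), and the rear edge runs parallel to the bar. I measure the squareness, the gap, the button position and the shut-tip height.

```bash
python3 - <<'E'
from h import *
f=lambda u,v,z:at('top',(220+u/4,140+v/4),z)[:2]
b=-.1115;xb=np.array([np.cos(b),np.sin(b)]);yv=np.array([-xb[1],xb[0]]);mid=np.array([.688,.0226])
g=lambda p:np.array([(p-mid)@xb,(p-mid)@yv]).round(4)
for k,a in dict(RL=(207,132,.042),RR=(446,161,.042),FL=(183,298,.042),FR=(433,326,.042),btnfrontL=(268,345,.032),btnfrontR=(333,351,.032),btnL=(268,350,.012)).items():
    print(k,f(*a).round(4),g(f(*a)))
v=f(183,298,.042)-f(433,326,.042);print('yaw front',np.arctan2(-v[0],v[1]))
for e in(.073,.08,.086):
    for o in (-.015,0): print(e,px('side',np.r_[np.array([.4296,.0286])+o*yv,.1916-e]))
print(px('side',[*(mid-.095*xb-.023*yv),.022]))
# edge fit of green
im=cv2.imread('pics/top6.png').astype(int);m=((im[:,:,1]>im[:,:,2]+30)&(im[:,:,1]>im[:,:,0]+20)).astype('uint8')
m[:210]=0;m[240:]=0;m[:,:270]=0;m[:,320:]=0
ys,xs=np.nonzero(m);print(xs.min(),xs.max(),ys.min(),ys.max(),xs.mean(),ys.mean(),at('top',(xs.mean()+.0,ys.mean()),.03),g(at('top',(xs.mean(),ys.mean()),.03)[:2]))
E
```

```text
RL [0.6882 0.055 ] [-0.0034  0.0323]
RR [ 0.6755 -0.0574] [-0.0035 -0.0809]
FL [0.6083 0.0645] [-0.0839  0.0328]
FR [ 0.5962 -0.0512] [-0.083  -0.0836]
btnfrontL [0.5885 0.0252] [-0.0992 -0.0084]
btnfrontR [ 0.5859 -0.0051] [-0.0984 -0.0389]
btnL [0.59   0.0258] [-0.0977 -0.0077]
yaw front -0.10366480177623873
0.073 [247.14554557 211.0114029 ]
0.073 [245.19857944 208.58242596]
0.08 [247.29336072 214.85465566]
0.08 [245.3496041  212.37649888]
0.086 [247.41940389 218.1318283 ]
0.086 [245.47839376 215.61197947]
[329.79715393 248.68642439]
287 302 219 227 294.76612903225805 222.86290322580646 [0.59548413 0.01087149 0.03      ] [-0.0906 -0.0219]
```

```bash
python3 - <<'E'
import cv2
a=cv2.imread('pics/top6.png')[160:190,260:345];b=cv2.imread('pics/side6.png')[210:272,345:415]
cv2.imwrite('pics/z6t.png',cv2.resize(a,None,fx=9,fy=9,interpolation=cv2.INTER_CUBIC))
cv2.imwrite('pics/z6s.png',cv2.resize(b,None,fx=9,fy=9,interpolation=cv2.INTER_CUBIC))
E
```

```text
(no output)
```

View pics/z6t.png

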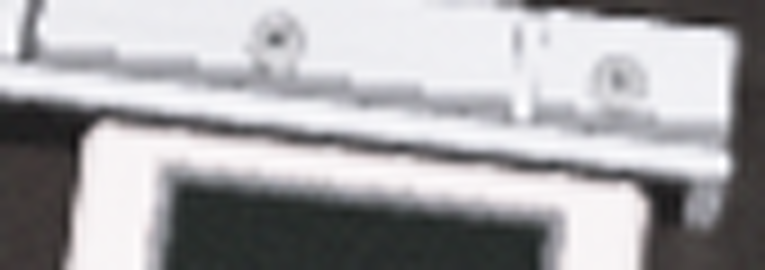

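View pics/z6s.png

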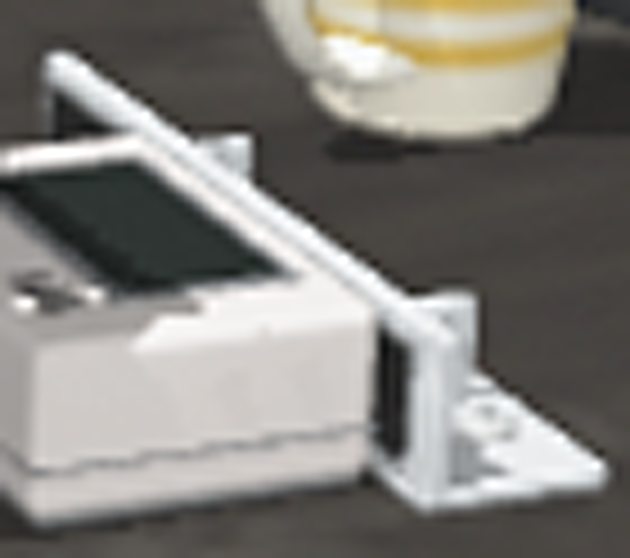

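A thin, even dark line (the rubber) runs along the whole rear edge, so the timer is seated square. The button centre lies on the same tool line (lateral -0.023). Now I lower the shut fingers and approach the button.

Request:
carry_out(rows=[[[0, 0, 0, 0, 0, -0.87, 0], [0, 0, 0, 0, 0, -0.87, 0], [0, 0, 0, 0, 0, -0.86, 0], [0, 0, 0, 0.5, -0.055, 0, 0], [0, 0, 0, 0.75, -0.083, 0, 0]]])

```text
time: 7.5
tool_pos: [0.4769, 0.0234, 0.0831]
tool_rot: [0.53, -0.524, -0.469, 0.474]
contact_force: [0.3, 0.5, 0.8]
gripper_width: -0.003
```

Request:
carry_out(rows=[[[0, 0, 0, 0.75, -0.083, 0, 0], [0, 0, 0, 0.75, -0.083, 0, 0], [0, 0, 0, 0.5, -0.055, 0, 0], [0, 0, 0, 0, 0, 0, 0], [0, 0, 0, 0, 0, 0, 0]]])

```text
time: 8.0
tool_pos: [0.5585, 0.0143, 0.0858]
tool_rot: [0.528, -0.526, -0.47, 0.473]
contact_force: [0.3, -0.0, -1.1]
gripper_width: 0.003
```

```bash
python3 - <<'E'
from h import *
im=grab_frame("side")
c=im[150:300,250:430]
cv2.imwrite("pics/side7c.png",cv2.resize(c,None,fx=4,fy=4,interpolation=cv2.INTER_CUBIC))
s=state();p=s['tool_pos'];b=-.1115;xb=np.array([np.cos(b),np.sin(b)]);yv=np.array([-xb[1],xb[0]]);d=p[:2]-[.688,.0226];print(s['time'],p,d@xb,d@yv,s['contact_force'])
E
```

```text
8.05 [0.55806199 0.01446768 0.08617209] -0.12822625599370366 -0.022539909900078474 [0.01199782 0.36157025 0.74947442]
```

View pics/side7c.png

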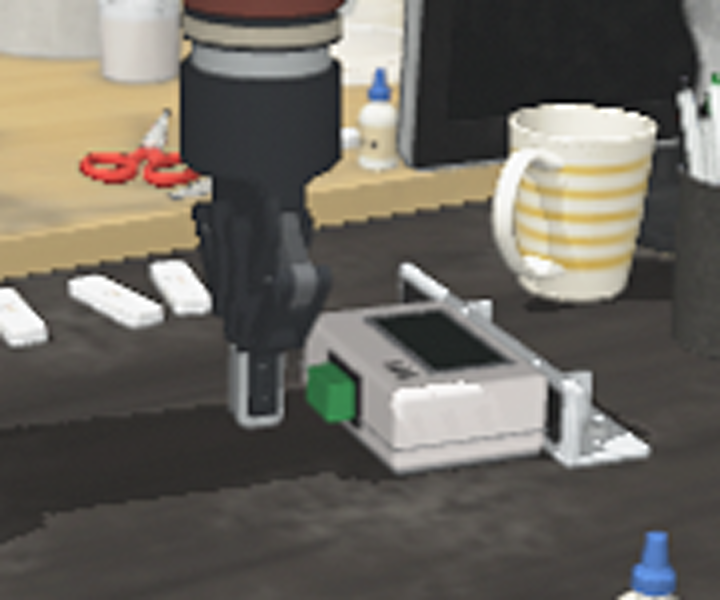

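The shut tips sit just in front of the button (tip (314,255), button front about (329,248)). I raise them 3 mm and press in small steps.

Request:
carry_out(rows=[[[0, 0, 0, 0.24, -0.027, 0.075, 0], [0, 0, 0, 0.2, -0.022, 0, 0], [0, 0, 0, 0, 0, 0, 0]]])

```text
time: 8.35
tool_pos: [0.5783, 0.0122, 0.0924]
tool_rot: [-0.526, 0.528, 0.472, -0.471]
contact_force: [-0.1, 0.5, -0.5]
gripper_width: 0.002
```

Request:
carry_out(rows=[[[0, 0, 0, 0.05, -0.0055, 0, 0], [0, 0, 0, 0.05, -0.0055, 0, 0], [0, 0, 0, 0, 0, 0, 0]]])

```text
time: 8.65
tool_pos: [0.5801, 0.0121, 0.0915]
tool_rot: [0.528, -0.526, -0.471, 0.472]
contact_force: [-4.3, 0.6, 4.9]
gripper_width: -0.001
```

Request:
carry_out(rows=[[[0, 0, 0, 0.05, -0.0055, 0, 0], [0, 0, 0, 0.05, -0.0055, 0, 0], [0, 0, 0, 0, 0, 0, 0]]])

```text
time: 8.95
tool_pos: [0.5841, 0.0117, 0.0913]
tool_rot: [0.528, -0.526, -0.471, 0.472]
contact_force: [-5.1, 0.3, 3.6]
gripper_width: -0.002
```

Request:
carry_out(rows=[[[0, 0, 0, 0.05, -0.0055, 0, 0], [0, 0, 0, 0, 0, 0, 0]]])

```text
time: 9.15
tool_pos: [0.586, 0.0115, 0.0913]
tool_rot: [0.528, -0.526, -0.471, 0.472]
contact_force: [-5.1, 0.4, 2.4]
gripper_width: -0.0
```

Contact began at about x = 0.580, and the button is sliding in at about 5 N. I continue to the end stop.

Request:
carry_out(rows=[[[0, 0, 0, 0.05, -0.0055, 0, 0], [0, 0, 0, 0, 0, 0, 0]]])

```text
time: 9.35
tool_pos: [0.5877, 0.0113, 0.0912]
tool_rot: [0.528, -0.526, -0.47, 0.473]
contact_force: [-6.0, 1.2, 4.7]
gripper_width: -0.001
```

Request:
carry_out(rows=[[[0, 0, 0, 0.05, -0.0055, 0, 0], [0, 0, 0, 0, 0, 0, 0]]])

```text
time: 9.55
tool_pos: [0.5881, 0.0113, 0.0909]
tool_rot: [0.529, -0.524, -0.469, 0.474]
contact_force: [-13.3, 0.7, 9.1]
gripper_width: -0.002
```

Request:
carry_out(rows=[[[0, 0, 0, 0.05, -0.0055, 0, 0], [0, 0, 0, 0, 0, 0, 0]]])

```text
time: 9.75
tool_pos: [0.5885, 0.0112, 0.0909]
tool_rot: [0.531, -0.523, -0.468, 0.475]
contact_force: [-20.8, 1.2, 17.1]
gripper_width: 0.0
```

The end stop is reached: 8 mm of travel, and force rising to 21 N. I retreat and check.

Request:
carry_out(rows=[[[0, 0, 0, -0.1, 0.011, 0, 0], [0, 0, 0, -0.25, 0.028, 0, 0], [0, 0, 0, -0.5, 0.056, 0, 0], [0, 0, 0, -0.8, 0.089, 0, 0], [0, 0, 0, -0.8, 0.089, 0.5, 0]]])

```text
time: 10.25
tool_pos: [0.4922, 0.0218, 0.1091]
tool_rot: [0.528, -0.526, -0.47, 0.473]
contact_force: [-0.8, 0.6, -0.5]
gripper_width: 0.002
```

Request:
carry_out(rows=[[[0, 0, 0, -0.8, 0.089, 0.9, 0], [0, 0, 0, -0.8, 0.089, 0.9, 0], [0, 0, 0, -0.4, 0.045, 0.5, 0], [0, 0, 0, 0, 0, 0, 0], [0, 0, 0, 0, 0, 0, 0]]])

```text
time: 10.75
tool_pos: [0.4153, 0.0304, 0.2037]
tool_rot: [-0.526, 0.528, 0.472, -0.471]
contact_force: [-0.6, 0.8, 0.2]
gripper_width: -0.002
```

```bash
python3 - <<'E'
from h import *
for n in("side","top"):
    im=grab_frame(n);cv2.imwrite(f"pics/{n}8.png",im)
    c=im[140:290,220:370] if n=='top' else im[180:300,290:430]
    cv2.imwrite(f"pics/{n}8c.png",cv2.resize(c,None,fx=4,fy=4,interpolation=cv2.INTER_CUBIC))
s=state();print(s['time'],s['tool_pos'],s['contact_force'])
E
```

```text
10.85 [0.41492956 0.03041679 0.20221467] [ 0.31206885 -0.93985585 -0.33700177]
```

View pics/side8c.png

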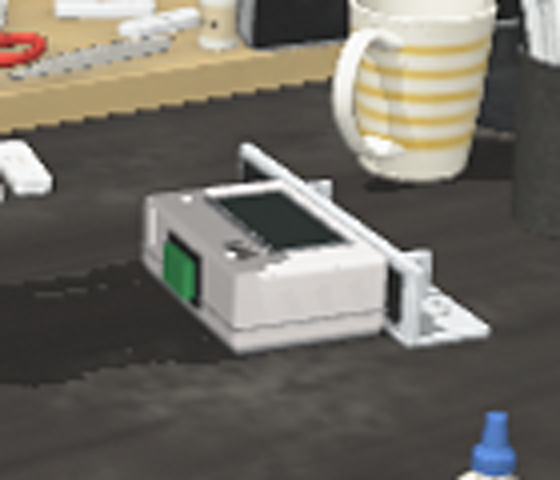

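View pics/top8c.png

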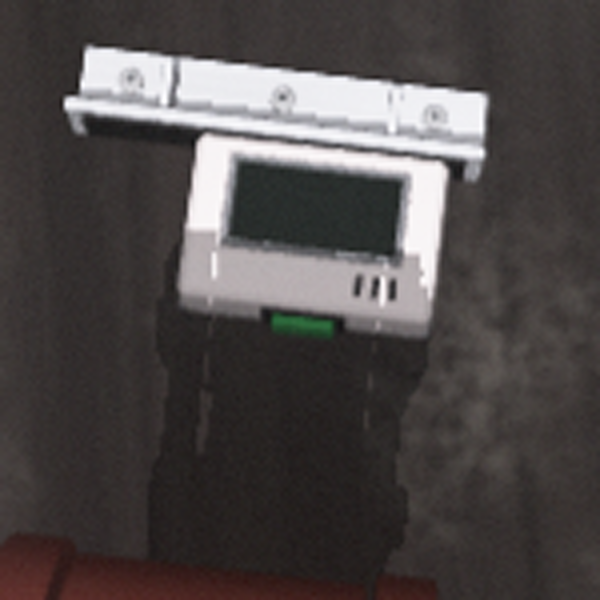

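View pics/top8.png

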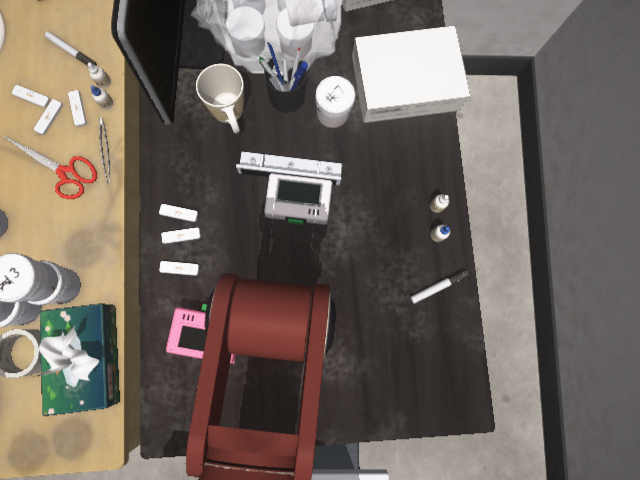

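The button's front edge moved from crop row 351 to 334, about 4.2 px or 8 mm, so it is fully in. The timer is unmoved and flat on the bar, and the cards, bottles, marker and pink timer are where they were.

```bash
python3 -c "
from plant import *
print(job_done())"
```

```text
the job is handed in; nothing more can be done
None
```

The timer is seated against the stop bar, its start button is pushed fully in and released, and the job is handed in. The robot clock was at about 11 s of the allowed 40 s.

**Seating:** I pushed the white side on both sides of the button with the open fingers, squared to the bar, until the force rose to about 15 N against the bar. The button was still out at that point.

**Button:** I then pressed it with the shut fingers. The tool moved about 8 mm from first contact to a hard stop at about 21 N, and I backed away.

**Last checks:**
- The last top picture shows the button front moved in by about 8 mm.
- The timer looks unmoved, with its rear edge parallel to the bar and an even thin dark line between them.
- The cards, bottles, marker and pink timer look unmoved, and the gripper is clear of everything.

**Disagreements:** The image measurement put the timer's rear edge about 3 mm short of the bar's aluminium edge. I took that to be the rubber's thickness plus calibration error, because the contact force showed it was seated. The front-edge angle also differed from the bar's by about 0.008 rad, which is within pixel error.

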